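# Ready the plate stand: ballast in, kickstand down, frame held upright

## Task

Get the printmaker's plate stand ready: first slide the blue ballast tray, with its two steel bars still in it, fully home into the slot in the side of the stand's base. Then flip the red kickstand on the frame's side over centre so that it drops down towards the front, and pull the leaning frame upright until the kickstand's foot rests in its seat on the base. Finish while still holding the frame upright with the gripper, because a spring tips it back as soon as it is let go; leave the ink tins and the roller alone.

Things in the scene. Friction and masses are not known exactly. Their poses are not given: they have to be found in the camera images.
- stand: Fixed wooden stand base, 202 (x) x 210 (y) x 50 mm high, plywood deck on top. Origin on the table; the base spans x -112..+90, y -105..+105 mm; its -x side is the front. Under the deck a slot, open at table level, 108 mm wide, 40 mm high, runs along y centred on x = 0, from its mouth in the -y face to a stop at y = +55 mm.
- slot_mouth (a point): Middle of the slot's mouth at table level, x = 0, y = -105 mm of the stand; its axes are the stand's. Two aluminium guide vanes, 30 mm high, flare outwards beside it to about y = -133 mm. Fully in, the tray's axes are parallel to the stand's and its origin is 85 mm inside this point along the stand's +y.
- tray: Loose blue ballast tray, 100 (x) x 150 (y) x 22 mm, open on top, walls and floor 4 mm, about 0.75 kg with its bars. Origin under the middle of its floor. It slides on the table into the slot with its +y end first; the handle is at the -y end and stays outside.
- tray_handle (a point): Grip point on the tray's upright black handle, 113 mm from the tray origin along the tray's -y, 60 mm above the table. The handle is 24 mm wide along the tray's x, 18 mm along its y, and its top is 72 mm above the table.
- bar_a: Loose steel ballast bar, 34 x 112 x 16 mm, lying in the tray on its -x half; origin under its middle.
- bar_b: Loose steel ballast bar, 34 x 112 x 16 mm, lying in the tray on its +x half; origin under its middle.
- frame (a joint): Lean of the hinged frame (wooden posts, copper plate, top rail; 154 mm wide, 0.7 kg), rad: 0 = upright, positive = leaning to the stand's +x, away from the front. Hinge axis: the stand's y through frame_pivot. Starts at its rear stop, 0.35; a spring and its weight (0.5 N m, some 2.5 N at the rail) always tip it back there. With the kickstand up it could go forward to -0.5.
- frame_pivot (a point): Middle of the frame's hinge axis, fixed on the stand: 10 mm to the stand's -x of its origin, 62 mm above the table. Its axes are the stand's.
- rail (a point): Middle of the frame's top rail, a round aluminium tube 18 mm thick and 154 mm long along y, 200 mm from the hinge axis; 262 mm above the table when upright, about 250 mm when leaning. Below it 34 mm are free along the frame's plane before the next crossbar. The tube can turn between gripping fingers.
- kickstand (a joint): Angle of the red kickstand to the frame, rad: 0 = folded up along the +y post (start), 2.40 = down at its stop. Hinge along y, 80 mm up the frame from the frame's hinge. On the leaning frame it rests 0.35 rad behind the vertical; pushed to the front past the vertical it falls by itself to the stop, pointing forward and down. 0.12 kg, lightly damped.
- kick_knob (a point): Middle of the yellow peg that sticks out to the stand's +y from the kickstand's leg: 14 mm thick, 46 mm long along y (5 to 46 mm from the leg's middle line; this point is at 28). 95 mm from the kickstand's hinge, 120 mm to +y of the frame's middle. Starts about 226 mm above the table.
- kick_foot (a point): Centre of the kickstand's round rubber foot (radius 8 mm), 115 mm from its hinge.
- foot_seat (a point): Where the foot's centre lies when it rests in its seat on the deck (between two 10 mm high steel lips, near the front edge at the +y side), 58 mm above the table. With the kickstand down, bringing the frame to 0 lowers the foot into the seat, which then stops the frame from coming farther forward.
- tin_a: Bystander: steel ink tin, diameter 76 mm, 62 mm high; origin under its middle.
- tin_b: Bystander: green ink tin, diameter 68 mm, 72 mm high; origin under its middle.
- brayer: Bystander: ink roller lying on the table, 100 mm wide black roll with a wooden handle, about 155 mm long; origin under the roll's middle.
Things that resemble listed ones, but are neither listed nor needed, are in the scene too. Of the things like the tray, leave any that is turquoise; of the rest the larger one is meant. Leave any orange look-alike of the bar_a alone.

How it is judged:
On the way, in this order (a step that is already met when the one before it is completed fails the run):
1. the loaded tray is fully home in the slot (kickstand still up) (y of tray in the frame of stand above -0.029 m and x of tray in the frame of stand between -0.01 and 0.01 m and z of tray in the frame of stand below 0.008 m and angle between the y axis of tray and the y axis of stand, either way round below 0.1 rad and x of bar_a in the frame of tray between -0.05 and 0.05 m and y of bar_a in the frame of tray between -0.075 and 0.075 m and z of bar_a in the frame of tray between -0.005 and 0.02 m and x of bar_b in the frame of tray between -0.05 and 0.05 m and y of bar_b in the frame of tray between -0.075 and 0.075 m and z of bar_b in the frame of tray between -0.005 and 0.02 m and value of joint kickstand below 0.6 rad), for 0.2 s.
2. the kickstand is flipped over centre and down at its stop (value of joint kickstand above 2.25 rad), for 0.2 s.
At the end, for the whole second after the job is handed in: The tray is home (within 9 mm of the slot's end, 10 mm sideways, 0.10 rad) with both bars in it; the kickstand is down (above 2.2 rad) with its foot within 10 mm of its seat; the frame is upright (-0.08 to 0.06 rad), still, and the fingers hold it (not the kickstand) with at least 1 N (y of tray in the frame of stand above -0.029 m and x of tray in the frame of stand between -0.01 and 0.01 m and z of tray in the frame of stand below 0.008 m and angle between the y axis of tray and the y axis of stand, either way round below 0.1 rad and x of bar_a in the frame of tray between -0.05 and 0.05 m and y of bar_a in the frame of tray between -0.075 and 0.075 m and z of bar_a in the frame of tray between -0.005 and 0.02 m and x of bar_b in the frame of tray between -0.05 and 0.05 m and y of bar_b in the frame of tray between -0.075 and 0.075 m and z of bar_b in the frame of tray between -0.005 and 0.02 m and value of joint kickstand above 2.2 rad and value of joint frame between -0.08 and 0.06 rad and distance between kick_foot and foot_seat below 0.01 m and contact force between frame and the fingers above 1 N and contact force between kickstand and the fingers below 0.5 N and height (world z) of rail above 0.25 m and linear speed of tray below 0.02 m/s and velocity of joint frame between -0.1 and 0.1 rad/s); the arm keeps its last pose, push and grip.
It fails at once if an ink tin or the roller is moved by more than 30 mm or tipped (distance of any of tin_a, tin_b, brayer from where it was at the start of the episode above 0.03 m or angle between any of tin_a, tin_b's own z axis and vertical above 0.5 rad).
It also fails if it takes over 69 s, if anything falls off the work surface, if the arm or the gripper's body presses on something with over 40 N, if the wrist force passes 120 N, or if a joint passes its speed limit or range.

## Robot

A 7-joint arm with a two-finger parallel gripper is mounted at the origin on the work surface. World frame = base frame: x ahead of the robot, y to its left, z up, the work surface at z = 0. Lengths are in m, angles in rad, forces in N, time in s.
With the tool pointing down it reaches from about 0.35 to 0.9 m from the base axis. Payload 8.1 kg.
Tool frame: the origin (TCP) lies at the very end of the fingers, on their centre line; the grasp point (between the pads) lies 19 mm behind it (arm.tcp_to_grasp is the z of the grasp point in the tool frame, in m); z points along the fingers, y is the line along which they close (so a half turn about z gives the same grasp; the last joint's range is limited). The gripper opens to 92 mm and grips with 3 to 60 N. Pads are 19 mm wide; open, the fingers measure 130 mm over their backs; the gripper's body (75 mm by 190 mm) begins 47 mm behind the grasp point.
Start: joints at [-1.223, 0.434, 0.025, 1.573, -0.012, 1.134, -0.075], TCP at [0.272, 0.563, 0.197] pointing down, gripper open.
Joint ranges: [-2.62, 2.62], [-0.44, 2.09], [-1.27, 1.32], [0.08, 2.57], [-1.32, 4.46], [0.12, 2], [-2.74, 2.74]. Speed limits (rad/s): [2.22, 2.22, 3.01, 3.01, 3.14, 3.14, 3.14].

## Interface

Orientations are given as a rotation vector (axis times angle).
In Python, from cell import readout, vision, sign_off, arm gives the robot as it stands. The module is installed in compiled form; this text tells all that it offers.
- The arm moves only by the shell command python3 -m creep 'ROWS' [FORCE]. ROWS is JSON, a list of rows, each a list of 5 numbers: the shift along the tool's x, y, z in units of 4 cm (1.0 is 4 cm), then the turn about the tool's z in units of 4 degrees (1.0 is 4 degrees), then the opening, from 0 (shut) to 1 (fully open). A call has 1 to 12 rows; each row shifts and turns the commanded pose from where the row before left it, along the tool's axes as they then stand; what a row does not reach is not made up. A row lasts 1/8 s, in which the tool goes at most 62.5 mm and 10.7 degrees, less where a joint would pass 70% of its speed; a pose out of reach is approached as far as the arm can. A call with a number of a shift or a turn outside -1 to 1 is refused whole. A call with a gripper value outside its range is refused whole. The fingers move at their own pace and stop on an object; FORCE is the grip in N (left out, the last holds). Time passes only in rows, so rows that do not move let the fingers close. It gives the time, the measured TCP pose, the force, the opening and the grip force at its end, in the units of the state.
- readout.observe(): the state, without advancing time (a new reading comes with each control period).
- vision.get_image(name): name is "scene" or "top" or "wrist"; returns a dict with "pixels" (384x512x3 uint8, blue, green, red), "z_map" (384x512 float32, m along the optical axis (not along the pixel's ray), 0 where there is no reading), "camera_matrix" (3x3 intrinsics, pixels), "position" and "rotation" of the camera in the world. Camera axes: x right, y up, looking along -z (the intrinsics and any distortion apply to the point x, -y, -z); pixel columns grow to the right and rows downward; lengths in m; the calibration is good to about 2 mm. A picture is of the moment at which its call begins.
- sign_off(): hands the job in; it is judged then, once.
The state is a dict: "clock": time; "joints": joint angles; "dq": joint speeds; "joint_efforts": joint torques, N m; "position": TCP position; "ee_rot": TCP orientation; "force": force on the tool from outside, world axes, zero at the start; "ft_torque": the same for the moment, N m; "width": opening from 0.0 (shut) to 1.0 (fully open); "gripper_force": force on a finger pad.
Only numpy, scipy, OpenCV 4.12 (cv2) and the standard library are available. Lean on these libraries where they do the work, as an engineer would, in place of code of your own. Each camera call takes 0.05 s, during which the arm holds its last target. There are 200 camera calls.

## Working session

There is one attempt and no reset: what is moved stays moved. The work goes in short steps, Python scripts to look and compute and a shell command to move; the robot and the scene stay as the last step left them, time stands still between calls to the robot, and variables do not carry over. Pictures are saved under pics/ and viewed, at most 10 in all, crops included, and the job is handed in when it is done.

```bash
mkdir -p pics
cat > h.py <<'E'
import numpy as np, cv2
from cell import readout, vision
from scipy.spatial.transform import Rotation as R
def shot(n,f=None):
    im=vision.get_image(n)
    if f: cv2.imwrite('pics/'+f,im['pixels'])
    return im
def rotm(im):
    r=np.array(im['rotation'],float)
    return r if r.shape==(3,3) else R.from_rotvec(r).as_matrix()
def pts(im):
    z=im['z_map'];K=np.array(im['camera_matrix'])
    v,u=np.mgrid[:z.shape[0],:z.shape[1]]
    p=np.stack([(u-K[0,2])/K[0,0]*z,-(v-K[1,2])/K[1,1]*z,-z],-1)
    return p@rotm(im).T+np.array(im['position'])
E
python3 - <<'E'
from h import *
for n in ['top','scene']:
    im=shot(n,n+'0.png'); print(n,im['camera_matrix'],im['position'],im['rotation'])
    np.savez(n+'0.npz',**im)
print(readout.observe())
E
```

```text
top [[449.14159099   0.         250.74788918]
 [  0.         449.14159099 197.04247799]
 [  0.           0.           1.        ]] [ 0.4059015  -0.0246876   1.71942884] [ 0.06621344 -0.07164608 -1.57919002]
scene [[386.83783828   0.         251.70125767]
 [  0.         386.83783828 191.9829492 ]
 [  0.           0.           1.        ]] [ 1.09574472 -0.46333448  1.28644388] [0.53228146 0.25754422 0.89470869]
{'clock': 0.1, 'joints': array([-1.22260825,  0.43514873,  0.02495948,  1.57400048, -0.01163106,
        1.13399248, -0.07511353]), 'dq': array([ 2.63273641e-03, -2.33626926e-04,  1.30696737e-06,  1.33477792e-04,
        1.73886606e-03, -3.33951613e-04, -1.75293749e-03]), 'joint_efforts': array([ 3.35363547e-03, -6.69124460e+01,  9.87769514e-01, -3.15145326e+01,
       -6.05761050e-02,  3.72491253e-02,  5.25820121e-05]), 'position': array([0.27211355, 0.56210159, 0.19642832]), 'ee_rot': array([-7.02193706e-01, -3.06188371e+00,  2.17775500e-03]), 'force': array([-0.25461032,  0.96629362, -0.47260659]), 'ft_torque': array([-0.00693577, -0.01086294, -0.00876969]), 'gripper_force': 0.0, 'width': 1.0023415471166728}
```

View pics/top0.png

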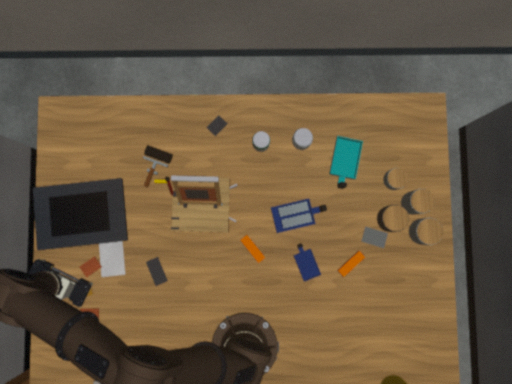

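View pics/scene0.png

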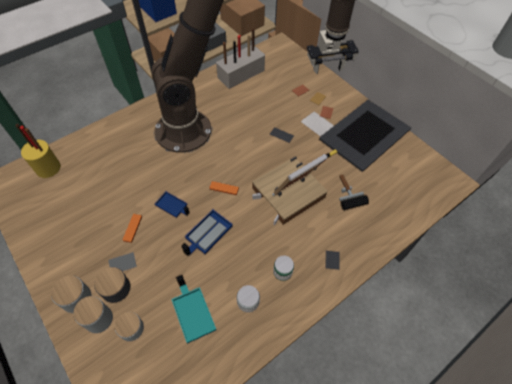

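The top view shows three tray-like things: the large blue one with two bars at (295,214), a small blue one at (307,263) and a turquoise one at (346,157). The large blue one with the bars fits. The stand is at (200,205), its vanes and mouth face right (-y) at (235,185/219), and the yellow knob is at (160,181). I'll measure these and confirm with a crop.

Run:
```python
from h import *
im=dict(np.load('top0.npz')); P=pts(im); px=im['pixels']
hsv=cv2.cvtColor(px,cv2.COLOR_BGR2HSV)
c=cv2.resize(px[130:300,140:380],None,fx=3.3,fy=3.3,interpolation=cv2.INTER_CUBIC); cv2.imwrite('pics/crop.png',c)
print('table z',np.median(P[300:320,300:350,2]))
# blue
m=((hsv[...,0]>105)&(hsv[...,0]<125)&(hsv[...,1]>120)).astype(np.uint8)
n,l,s,ce=cv2.connectedComponentsWithStats(cv2.morphologyEx(m,cv2.MORPH_CLOSE,np.ones((3,3))))
for i in range(1,n):
    if s[i,4]>60:
        q=P[l==i]; r=cv2.minAreaRect(q[:,:2].astype(np.float32)*1000); print('blue',ce[i],s[i],r,np.percentile(q[:,2],[10,50,90]))
roi=np.zeros(m.shape,bool); roi[190:240,310:340]=1
q=P[roi&(P[...,2]>.05)]; print('handle',len(q),q.mean(0),q.min(0),q.max(0))
# stand deck
roi[:]=0; roi[160:245,150:250]=1
k=roi&(abs(P[...,2]-.05)<.006); q=P[k]; print('deck',len(q),cv2.minAreaRect(q[:,:2].astype(np.float32)*1000),np.median(q[:,2]))
k=roi&(P[...,2]>.235); q=P[k]; print('rail',len(q),cv2.minAreaRect(q[:,:2].astype(np.float32)*1000),q[:,2].max())
k=roi&(hsv[...,0]>22)&(hsv[...,0]<35)&(hsv[...,1]>180); q=P[k]; print('knob',len(q),q.mean(0),q.min(0),q.max(0))
v=np.zeros_like(roi);v[170:230,229:242]=1
k=v&(P[...,2]>.015)&(P[...,2]<.04); n,l,s,ce=cv2.connectedComponentsWithStats(k.astype(np.uint8))
for i in range(1,n): print('vane',ce[i],s[i,4],P[l==i].mean(0),P[l==i].min(0),P[l==i].max(0))
```

```text
table z -0.00033172884744403497
blue [277.53333333 219.2       ] [272 207  14  24 135] ((473.20947265625, -139.80076599121094), (89.49520874023438, 37.33383560180664), 12.821646690368652) [-0.0015755   0.00317665  0.00954181]
blue [306.57957245 264.02850356] [295 248  24  31 421] ((355.3789978027344, -168.60850524902344), (289.6156005859375, 95.84268188476562), 52.34574508666992) [-0.00289631  0.00277859  0.00814701]
handle 44 [ 0.49394035 -0.25975812  0.29501916] [ 0.4059015  -0.30834148  0.0500921 ] [ 0.51913499 -0.0246876   1.71942884]
deck 1593 ((527.0977783203125, 157.96632385253906), (210.81988525390625, 202.190185546875), 88.01789855957031) 0.049474513288621624
rail 313 ((549.4929809570312, 101.87252044677734), (365.6099548339844, 113.46038055419922), 58.6334228515625) 1.7194288388615897
knob 49 [0.60047908 0.2805891  0.18589998] [ 0.58592937  0.24868162 -0.00599335] [0.63073143 0.33733127 0.25123822]
vane [229. 183.] 1 [0.60750857 0.05021358 0.03806817] [0.60750857 0.05021358 0.03806817] [0.60750857 0.05021358 0.03806817]
vane [232.26315789 186.26315789] 19 [0.59602307 0.03831489 0.02922605] [0.5891776  0.02418628 0.02178533] [0.60476449 0.0505678  0.03942216]
vane [232.23076923 219.84615385] 13 [0.46903442 0.03926554 0.02767769] [0.46108477 0.02892482 0.01783865] [0.47604368 0.05132909 0.03420615]
```

View pics/crop.png

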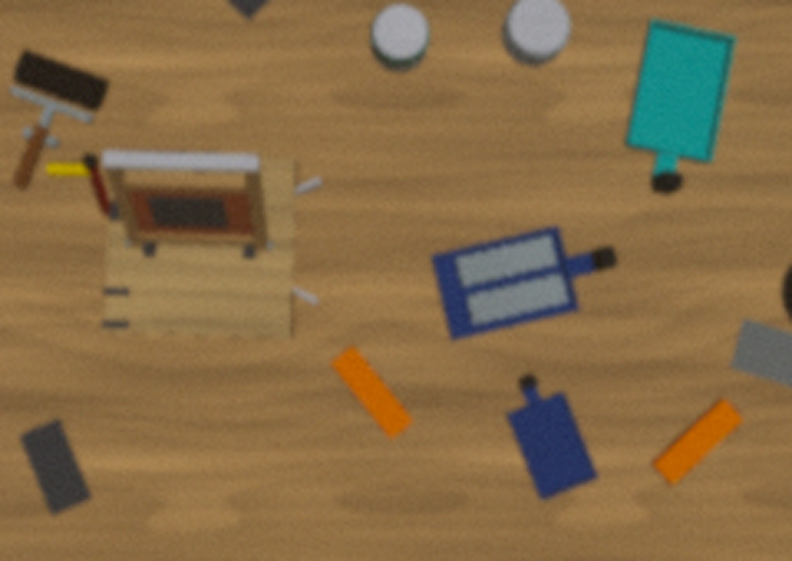

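The crop confirms the big blue tray, with its bars and a black handle at crop (603,258). The stand's mouth side is at crop (295,180–300). I'll work out the poses while raising and turning the tool.

```bash
cat >> h.py <<'E'
def ray(im,u,v,z):
    K=np.array(im['camera_matrix']); d=rotm(im)@np.array([(u-K[0,2])/K[0,0],-(v-K[1,2])/K[1,1],-1])
    o=np.array(im['position']); return o+d*(z-o[2])/d[2]
def rel(target,off=(0,0,0)):
    s=readout.observe(); M=R.from_rotvec(s['ee_rot']).as_matrix()
    d=np.array(target)-s['position']; ty=np.degrees(np.arctan2(M[1,1],M[0,1]))
    print('pos',s['position'].round(4),'tool y ang',ty.round(2),'tilt',M[:,2].round(3),'units',(M.T@d/0.04).round(2),'F',s['force'].round(1),'w',round(s['width'],3),'g',s['gripper_force'],'t',s['clock'])
E
python3 - <<'E'
from h import *
im=dict(np.load('top0.npz'))
f=lambda u,v,z: ray(im,u/3.3+140-.35,v/3.3+130-.35,z)
c=np.array([f(*a,.022) for a in [(433,256),(556,228),(577,308),(453,338)]]); print(c, c.mean(0), np.linalg.norm(np.diff(c,axis=0),axis=1))
h=f(603,258,.072); print('handle',h, 'dist',np.linalg.norm((h-c.mean(0))[:2]),'yaw',np.degrees(np.arctan2(*(c.mean(0)-h)[1::-1]))-90)
print('rail',f(105,160,.250),f(258,163,.25)); print('knob ends',f(47,169,.226),f(87,170,.226)); print('foot lips',f(115,291,.06),f(115,323,.06))
E
python3 -m creep '[[0,0,-0.5,1,1],[0,0,-0.5,1,1],[0,0,-0.5,1,1],[0,0,-0.5,1,1],[0,0,-0.5,1,1],[0,0,-0.5,1,1],[0,0,-0.5,1,1],[0,0,-0.5,1,1],[0,0,-0.5,1,1],[0,0,-0.5,1,1],[0,0,0,1,1],[0,0,0,1,1]]'
python3 -c "
from h import *
rel([.38,-.2,.38])"
```

```text
[[ 0.51562024 -0.1070678   0.022     ]
 [ 0.54653509 -0.24893416  0.022     ]
 [ 0.4544539  -0.27106062  0.022     ]
 [ 0.42159213 -0.1286389   0.022     ]] [ 0.48455034 -0.18892537  0.022     ] [0.1451957  0.0947023  0.14616375]
handle [ 0.50836936 -0.29400565  0.072     ] dist 0.10774604864979956 yaw 12.771669340350428
rail [0.59998852 0.23019945 0.25      ] [0.59555953 0.07749552 0.25      ]
knob ends [0.5945051  0.29308896 0.226     ] [0.59310859 0.25254555 0.226     ]
foot lips [0.47729419 0.25111691 0.06      ] [0.44156467 0.25093029 0.06      ]
clock: 1.6
position: [0.2723, 0.5625, 0.3969]
ee_rot: [1.89, 2.509, -0.001]
force: [-0.4, 0.4, -0.6]
width: 1.0
gripper_force: 0.0
pos [0.2723 0.5625 0.3969] tool y ang 16.04 tilt [-0. -0. -1.] units [-19.06  -2.68   0.43] F [-0.4  0.4 -0.6] w 1.0 g 0.0 t 1.6
```

```bash
python3 -m creep '[[-1,0,0,0.8,1],[-1,0,0,0,1],[-1,0,0,0,1],[-1,0,0,0,1],[-1,0,0,0,1],[-1,0,0,0,1],[-1,0,0,0,1],[-1,0,0,0,1],[-1,0,0,0,1],[-1,0,0,0,1],[-1,0,0,0,1],[-1,0,0,0,1]]' && python3 -c "
from h import *
rel([.508,-.295,.20])"
```

```text
clock: 3.1
position: [0.3821, 0.0939, 0.3969]
ee_rot: [-1.956, -2.458, 0.0]
force: [1.1, 0.6, -0.0]
width: 1.0
gripper_force: 0.0
pos [0.3821 0.0939 0.3969] tool y ang 12.97 tilt [-0.  0. -1.] units [-10.18   0.89   4.92] F [ 1.1  0.6 -0. ] w 1.0 g 0.0 t 3.1
```

```bash
python3 -m creep '[[-1,0.1,0,0,1],[-1,0.1,0,0,1],[-1,0.1,0.5,0,1],[-1,0.1,0.5,0,1],[-1,0.1,0.5,0,1],[-1,0.1,0.6,0,1],[-1,0.1,0.6,0,1],[-1,0.1,0.7,0,1],[-1,0.1,0.7,0,1],[-1,0,0.7,0,1],[-0.2,0,0.1,0,1],[0,0,0,0,1]]'
python3 - <<'E'
from h import *
rel([.508,-.295,.041])
im=shot('wrist','w1.png'); P=pts(im)
px=im['pixels'].astype(int)
m=(P[...,2]>.055)&(P[...,2]<.085)&(im['z_map']>0)
n,l,s,ce=cv2.connectedComponentsWithStats(m.astype(np.uint8))
for i in range(1,n):
    if s[i,4]>40: q=P[l==i]; print(ce[i],s[i],q.mean(0),cv2.minAreaRect(q[:,:2].astype(np.float32)*1000),q[:,2].max())
print(im['position'])
E
```

```text
clock: 4.6
position: [0.5084, -0.2943, 0.2009]
ee_rot: [-1.957, -2.456, 0.001]
force: [-0.0, 0.4, 1.3]
width: 1.0
gripper_force: 0.0
pos [ 0.5084 -0.2943  0.2009] tool y ang 12.9 tilt [-0.001  0.    -1.   ] units [-0.02 -0.01  4.  ] F [-0.   0.4  1.3] w 1.0 g 0.0 t 4.6
[503.17073171 169.90940767] [490 139  22  60 861] [ 0.75227409 -0.23699525  0.06119629] ((754.8713989257812, -239.0443115234375), (20.861310958862305, 63.20640182495117), 25.168155670166016) 0.06597168128019476
[255.45325203 176.10569106] [244 166  24  21 492] [ 0.51094698 -0.29636455  0.07143016] ((511.2559814453125, -297.6270446777344), (23.233919143676758, 17.427011489868164), 12.2568941116333) 0.07538065904921726
[317.82589286 257.01785714] [306 244  25  24 448] [ 0.59514452 -0.36783539  0.0691931 ] ((596.837890625, -371.4532470703125), (23.385826110839844, 17.767736434936523), 78.27031707763672) 0.07547652372717634
[173.15306122 336.8877551 ] [156 335  36   4  98] [ 0.46097797 -0.51211037  0.05763323] ((460.9527282714844, -513.0387573242188), (41.85611343383789, 5.21500825881958), 12.626216888427734) 0.06090134226928029
[ 0.49222699 -0.22061504  0.38994938]
```

View pics/w1.png

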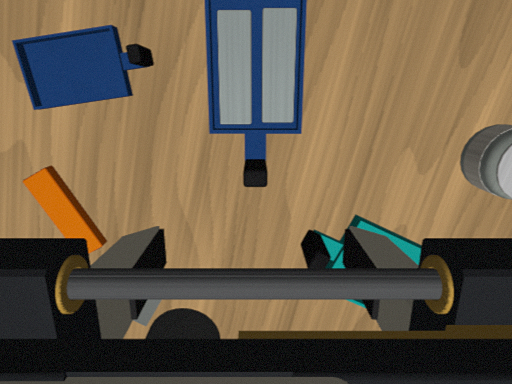

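The wrist view shows the target handle at (255,176), between the fingers, with the tray above it and both bars in place. The turquoise handle at (317,250) is clear of the right finger. I'll descend and grip.

```bash
python3 -m creep '[[-0.08,0.05,0.8,0,1],[0,0,0.8,0.1,1],[0,0,0.8,0,1],[0,0,0.7,0,1],[0,0,0.5,0,1],[0,0,0.4,0,1],[0,0,0,0,0.2],[0,0,0,0,0],[0,0,0,0,0],[0,0,0,0,0],[0,0,0,0,0]]' 30 && python3 -c "
from h import *
rel([.511,-.297,.041])"
```

```text
clock: 6.02
position: [0.5116, -0.2969, 0.0413]
ee_rot: [1.965, 2.451, 0.0]
force: [0.5, -0.4, 0.4]
width: 0.508
gripper_force: 0.0
pos [ 0.5116 -0.2969  0.0413] tool y ang 12.56 tilt [ 0. -0. -1.] units [ 0.   -0.02  0.01] F [ 0.5 -0.4  0.4] w 0.508 g 0.0 t 6.025
```

```bash
python3 -m creep '[[0,0,0,0,0],[0,0,0,0,0],[0,0,0,0,0],[0.2,0,0,0.5,0],[0.2,0,0,0.6,0],[0.2,0,0,0.6,0],[0.2,0,0,0.6,0],[0.2,0,0,0.6,0],[0.2,0,0,0.5,0],[0.2,0,0,0.25,0],[0,0,0,0,0]]' 30
python3 - <<'E'
from h import *
rel([.5265,-.175,.041])
im=shot('wrist'); hsv=cv2.cvtColor(im['pixels'],cv2.COLOR_BGR2HSV); P=pts(im)
m=((hsv[...,0]>105)&(hsv[...,0]<125)&(hsv[...,1]>120)).astype(np.uint8)
n,l,s,ce=cv2.connectedComponentsWithStats(m)
for i in range(1,n):
    if s[i,4]>800: q=P[l==i]; print(ce[i],s[i],cv2.minAreaRect(q[:,:2].astype(np.float32)*1000))
E
```

```text
clock: 7.4
position: [0.5057, -0.2401, 0.0411]
ee_rot: [-2.259, -2.182, -0.001]
force: [-2.1, 0.9, 2.4]
width: 0.24
gripper_force: 30.1
pos [ 0.5057 -0.2401  0.0411] tool y ang -1.99 tilt [-0.001  0.001 -1.   ] units [1.64 0.46 0.  ] F [-2.1  0.9  2.4] w 0.24 g 30.083946883678436 t 7.4
[246.72111898 101.35960974] [  157     0   180   202 11582] ((506.0975036621094, -171.53628540039062), (124.32303619384766, 99.78776550292969), 89.81724548339844)
[ 21.08805031 221.53362361] [   0  187   55   66 2067] ((411.592529296875, -211.57505798339844), (215.31863403320312, 40.79866027832031), 21.13138198852539)
```

```bash
python3 -m creep '[[0.3,0.1,0,0,0],[0.4,0.12,0,0,0],[0.4,0.12,0,0,0],[0.3,0.1,0,0.3,0],[0.2,0.02,0,0.15,0],[0,0,0,0,0]]' 30
python3 - <<'E'
from h import *
rel([.5335,.0247,.041])
im=shot('wrist','w2.png'); hsv=cv2.cvtColor(im['pixels'],cv2.COLOR_BGR2HSV); P=pts(im)
E
```

```text
clock: 8.2
position: [0.5273, -0.1759, 0.0411]
ee_rot: [-2.291, -2.147, -0.002]
force: [0.7, 3.2, 1.7]
width: 0.242
gripper_force: 30.1
pos [ 0.5273 -0.1759  0.0411] tool y ang -3.71 tilt [ 0.     0.002 -1.   ] units [ 5.01 -0.17  0.01] F [0.7 3.2 1.7] w 0.242 g 30.0836044549942 t 8.2
```

View pics/w2.png

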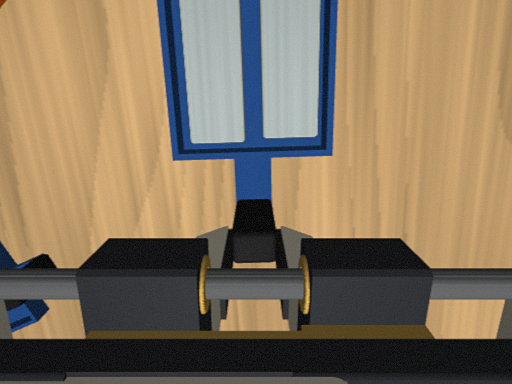

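The wrist picture shows the tray held at (252,230) with both bars in it. The tray sits about 2° off the gripper, so it is parallel to the stand. I'll push it in.

```bash
python3 -m creep '[[0.3,-0.01,0,0,0],[0.5,-0.02,0,0,0],[0.5,-0.02,0,0,0],[0.5,-0.02,0,0,0],[0.5,-0.02,0,0,0],[0.5,-0.02,0,0,0],[0.5,-0.02,0,0,0],[0.4,-0.01,0,0,0],[0.3,-0.01,0,0,0],[0,0,0,0,0]]' 30 && python3 -c "
from h import *
rel([.5335,.0247,.041])"
```

```text
clock: 9.5
position: [0.5315, -0.016, 0.0411]
ee_rot: [-2.291, -2.147, -0.002]
force: [0.1, 4.2, 0.4]
width: 0.235
gripper_force: 30.0
pos [ 0.5315 -0.016   0.0411] tool y ang -3.73 tilt [-0.     0.002 -1.   ] units [ 1.02 -0.02  0.  ] F [0.1 4.2 0.4] w 0.235 g 30.005534291267395 t 9.5
```

```bash
python3 -m creep '[[0.3,0,0,0,0],[0.3,0,0,0,0],[0.2,0,0,0,0],[0.1,0,0,0,0],[0.05,0,0,0,0],[0,0,0,0,0]]' 30 && python3 -c "
from h import *
rel([.5335,.0247,.041])"
```

```text
clock: 10.25
position: [0.5339, 0.0202, 0.0411]
ee_rot: [-2.294, -2.146, -0.0]
force: [0.7, -1.0, -0.4]
width: 0.239
gripper_force: 30.0
pos [0.5339 0.0202 0.0411] tool y ang -3.83 tilt [-0.  0. -1.] units [ 0.11 -0.02  0.  ] F [ 0.7 -1.  -0.4] w 0.239 g 29.99046117067337 t 10.25
```

```bash
for i in 1 2 ; do :; done; python3 -m creep '[[0.06,0,0,0,0],[0.06,0,0,0,0],[0.06,0,0,0,0],[0,0,0,0,0]]' 30 && python3 -c "
from h import *
rel([.5335,.0247,.041])"
```

```text
clock: 10.75
position: [0.5352, 0.0256, 0.0415]
ee_rot: [2.294, 2.143, -0.0]
force: [0.6, -8.5, -0.3]
width: 0.235
gripper_force: 30.0
pos [0.5352 0.0256 0.0415] tool y ang -3.89 tilt [ 0.002 -0.002 -1.   ] units [-0.02 -0.04  0.01] F [ 0.6 -8.5 -0.3] w 0.235 g 29.971874356269836 t 10.75
```

```bash
python3 -m creep '[[-0.03,0,0,0,0.5],[0,0,0,0,0.8],[0,0,0,0,0.8],[0,0,0,0,0.8],[0,0,-0.5,0,0.8],[0,0,-1,0,0.8],[0,0,-1,-0.45,0.8],[0,0,-1,0,0.8],[0,0,-1,0,0.8],[0,0,-1,0,0.8],[0,0,-1,0,0.5],[0,0,-1,0,0]]' 30
python3 - <<'E'
from h import *
rel([.635,.277,.32])
im=shot('top'); P=pts(im); px=im['pixels']; hsv=cv2.cvtColor(px,cv2.COLOR_BGR2HSV)
m=((hsv[...,0]>105)&(hsv[...,0]<125)&(hsv[...,1]>120))
m[:,:225]=0; m[235:]=0; print('blue left near slot',m.sum())
E
```

```text
clock: 12.25
position: [0.5338, 0.0252, 0.3437]
ee_rot: [2.262, 2.18, 0.001]
force: [0.7, 1.0, 0.3]
width: 0.628
gripper_force: 0.0
pos [0.5338 0.0252 0.3437] tool y ang -2.11 tilt [ 0.001  0.    -1.   ] units [6.38 2.3  0.6 ] F [0.7 1.  0.3] w 0.628 g 0.0 t 12.25
blue left near slot 0
```

```bash
python3 -m creep '[[0.5,0.3,0,0,0],[0.8,0.3,0,0,0],[0.9,0.3,0,0,0],[0.9,0.3,0,0,0],[0.9,0.3,0,0,0],[0.9,0.3,0,0,0],[0.8,0.3,0,0,0],[0.5,0.2,0,0,0],[0.18,0,0,0,0],[0,0,0,0,0]]' 30
python3 - <<'E'
from h import *
rel([.635,.277,.212])
im=shot('scene','s2.png')
cv2.imwrite('pics/s2c.png',cv2.resize(im['pixels'][110:260,200:400],None,fx=4,fy=4,interpolation=cv2.INTER_CUBIC))
w=shot('wrist'); P=pts(w); hsv=cv2.cvtColor(w['pixels'],cv2.COLOR_BGR2HSV)
k=(hsv[...,0]>22)&(hsv[...,0]<35)&(hsv[...,1]>180)&(P[...,2]>.2)&(P[...,2]<.25); q=P[k]
if len(q): print('knob',len(q),q.mean(0),q.min(0),q.max(0))
E
```

```text
clock: 13.55
position: [0.635, 0.2779, 0.3406]
ee_rot: [-2.26, -2.182, 0.002]
force: [-0.7, -1.1, 0.3]
width: 0.005
gripper_force: 0.0
pos [0.635  0.2779 0.3406] tool y ang -2.02 tilt [-0.001 -0.001 -1.   ] units [-0.02  0.    3.21] F [-0.7 -1.1  0.3] w 0.005 g 0.0 t 13.55
knob 640 [0.59590063 0.27365966 0.23298993] [0.58352683 0.24597663 0.20114171] [0.60274491 0.29384535 0.23620237]
```

View pics/s2c.png

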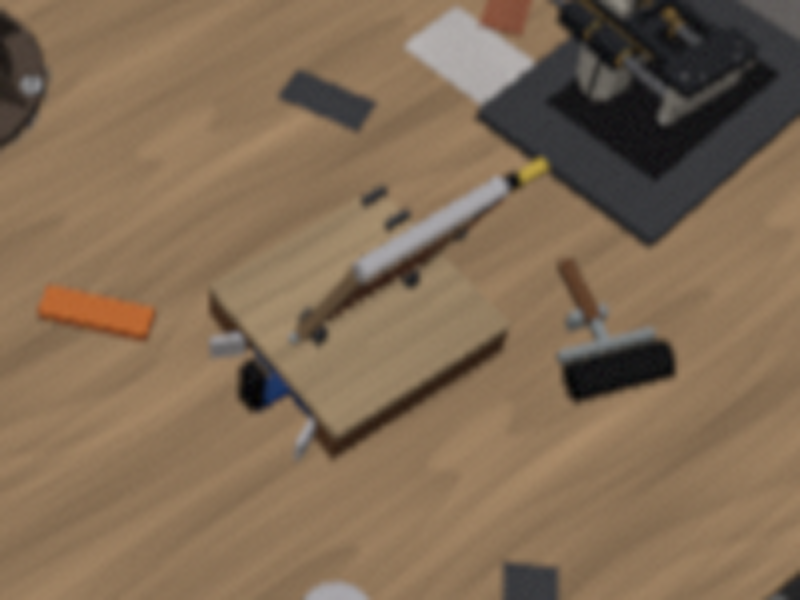

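The scene crop shows the tray in the slot, with only the handle outside at (265,382) between the vanes. The knob, at crop (533,170), is just in front of the closed fingers. Next I'll descend behind it and push it forward.

```bash
python3 -m creep '[[0,0,0.6,0,0],[0,0,0.8,0,0],[0,0,0.8,0,0],[0,0,0.6,0,0],[0,0,0.35,0,0],[0,0,0,0,0],[0,-0.2,0,0,0],[0,-0.3,0,0,0],[0,-0.3,0,0,0],[0,-0.3,0,0,0],[0,-0.3,0,0,0],[0,-0.2,0,0,0]]'
python3 - <<'E'
from h import *
rel([.568,.277,.212])
w=shot('wrist'); P=pts(w); hsv=cv2.cvtColor(w['pixels'],cv2.COLOR_BGR2HSV)
k=(hsv[...,0]>22)&(hsv[...,0]<35)&(hsv[...,1]>180)&(P[...,2]>.05)&(P[...,2]<.26); q=P[k]
if len(q): print('knob',len(q),np.median(q,0),q.min(0),q.max(0))
E
```

```text
clock: 15.15
position: [0.5705, 0.2802, 0.2152]
ee_rot: [-2.26, -2.182, -0.0]
force: [0.4, 0.4, 0.0]
width: 0.001
gripper_force: 0.0
pos [0.5705 0.2802 0.2152] tool y ang -2.01 tilt [-0.  0. -1.] units [-0.08 -0.06  0.08] F [0.4 0.4 0. ] w 0.001 g 0.0 t 15.15
knob 729 [0.59473619 0.28800032 0.23349716] [0.58822235 0.20017066 0.05076389] [0.60383634 0.29424751 0.25998347]
```

Run:
```python
from h import *
a=shot('wrist')['pixels']; b=shot('scene')['pixels'][110:230,240:400]
b=cv2.resize(b,(512,384),interpolation=cv2.INTER_CUBIC)
cv2.imwrite('pics/w3.png',cv2.resize(np.hstack([a,b]),(800,300)))
```

```text
(no output)
```

View pics/w3.png

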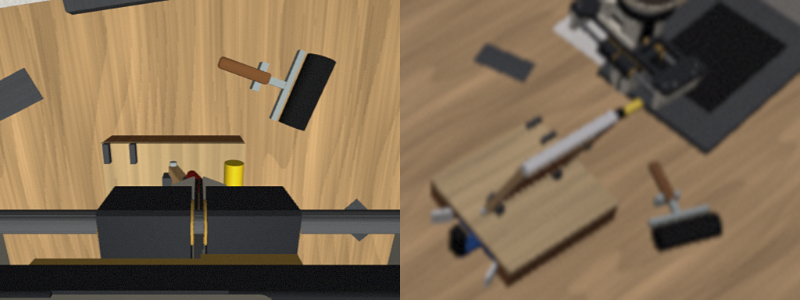

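The left half shows the knob at (233,172), still up and on the +x side of the fingers. So the sweep went over or past it without moving it. I'll go back behind it, set the tool lower, and check the height before pushing.

```bash
python3 -m creep '[[0,0,-0.6,0,0],[0,0,-0.8,0,0],[0,0,-0.6,0,0],[0,0.5,0,0,0],[0,0.6,0,0,0],[0,0.5,0,0,0],[0,0,0.5,0,0],[0,0,0.7,0,0],[0,0,0.6,0,0],[-0.05,0,0.3,0,0],[0,0,0,0,0],[0,0,0,0,0]]'
python3 - <<'E'
from h import *
rel([.635,.277,.208])
w=shot('wrist','w4.png'); P=pts(w); hsv=cv2.cvtColor(w['pixels'],cv2.COLOR_BGR2HSV)
k=(hsv[...,0]>22)&(hsv[...,0]<35)&(hsv[...,1]>180); n,l,s,ce=cv2.connectedComponentsWithStats(k.astype(np.uint8))
for i in range(1,n):
    if s[i,4]>60: q=P[l==i]; print(ce[i].round(),s[i,4],np.median(q,0).round(4),q.min(0).round(3),q.max(0).round(3))
b=shot('scene')['pixels'][110:230,240:400]
b=cv2.resize(b,(512,384),interpolation=cv2.INTER_CUBIC)
cv2.imwrite('pics/w4.png',cv2.resize(np.hstack([w['pixels'],b]),(800,300)))
E
```

```text
clock: 16.8
position: [0.636, 0.2756, 0.2123]
ee_rot: [2.26, 2.181, 0.002]
force: [0.2, -0.8, 0.3]
width: 0.006
gripper_force: 0.0
pos [0.636  0.2756 0.2123] tool y ang -2.04 tilt [ 0.002  0.    -1.   ] units [ 0.03 -0.03  0.11] F [ 0.2 -0.8  0.3] w 0.006 g 0.0 t 16.8
[179. 221.] 887 [0.5972 0.2871 0.2334] [0.543 0.234 0.068] [0.639 0.351 0.401]
```

View pics/w4.png

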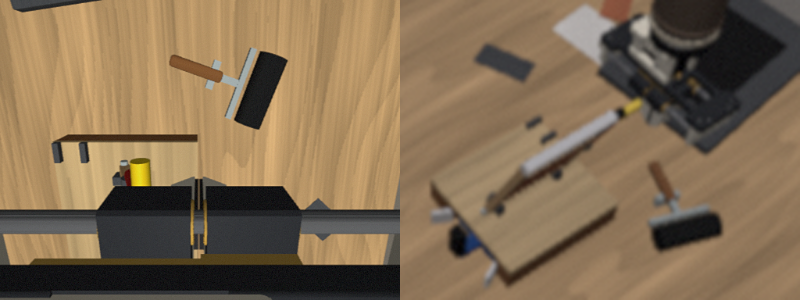

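In the left half the knob at (140,172) is now on the forward side of the fingers at (198,185), as intended. I'll push in stages and check after each.

```bash
cat > k.py <<'E'
from h import *
rel([.568,.277,.208])
w=shot('wrist'); P=pts(w); hsv=cv2.cvtColor(w['pixels'],cv2.COLOR_BGR2HSV)
k=(hsv[...,0]>22)&(hsv[...,0]<35)&(hsv[...,1]>180)&(P[...,1]>.27)&(P[...,2]<.28)
q=P[k]; print('knob',len(q),np.median(q,0).round(4) if len(q) else '')
E
python3 -m creep '[[0,-0.1,0.1,0,0],[0,-0.2,0,0,0],[0,-0.2,0,0,0],[0,-0.2,0,0,0],[0,0,0,0,0]]' && python3 k.py
python3 -m creep '[[0,-0.2,0,0,0],[0,-0.2,0,0,0],[0,0,0,0,0]]' && python3 k.py
```

```text
clock: 17.52
position: [0.6066, 0.2772, 0.2073]
ee_rot: [-2.259, -2.182, -0.0]
force: [1.3, 0.5, 0.4]
width: 0.01
gripper_force: 0.0
pos [0.6066 0.2772 0.2073] tool y ang -2.0 tilt [-0.     0.001 -1.   ] units [-0.04 -0.96 -0.02] F [1.3 0.5 0.4] w 0.01 g 0.0 t 17.525
knob 595 [0.5957 0.2904 0.2332]
clock: 17.95
position: [0.5906, 0.2776, 0.2072]
ee_rot: [-2.26, -2.182, -0.0]
force: [0.1, 1.0, 0.6]
width: 0.001
gripper_force: 0.0
pos [0.5906 0.2776 0.2072] tool y ang -2.01 tilt [-0.  0. -1.] units [-0.03 -0.57 -0.02] F [0.1 1.  0.6] w 0.001 g 0.0 t 17.95
knob 650 [0.5944 0.2899 0.2335]
```

Run:
```python
from h import *
s=readout.observe(); M=R.from_rotvec(s['ee_rot']).as_matrix(); t=s['position']; out=[]
for n in ['wrist','scene']:
    im=shot(n); K=np.array(im['camera_matrix']); A=im['pixels'].copy(); uv=[]
    for p,c in [(t,(255,0,255)),(t-M[:,2]*.04,(0,255,0)),(np.array([.5935,.293,.2265]),(0,0,255)),(np.array([.5925,.2525,.2265]),(255,255,0))]:
        d=rotm(im).T@(p-np.array(im['position'])); u=K@np.array([d[0],-d[1],-d[2]]); u=u[:2]/u[2]; uv.append(u)
        print(n,u.round(1)); 
    c=np.mean(uv,0); h=(60,45) if n=='wrist' else (32,24)
    x,y=[int(np.clip(c[i]-h[i],0,(512,384)[i]-2*h[i])) for i in (0,1)]
    f=400/(2*h[0]); B=cv2.resize(A[y:y+2*h[1],x:x+2*h[0]],(400,300),interpolation=cv2.INTER_CUBIC)
    for u,cc in zip(uv,[(255,0,255),(0,255,0),(0,0,255),(255,255,0)]): cv2.circle(B,tuple(int(v) for v in (u-[x,y])*f),4,cc,1)
    out.append(B)
cv2.imwrite('pics/w5.png',np.hstack(out))
```

```text
wrist [253.  223.2]
wrist [252.8 253.6]
wrist [256.6 209.5]
wrist [257.1 276.6]
scene [330.  154.8]
scene [332.1 147.6]
scene [334.7 149.8]
scene [326.1 155.1]
```

View pics/w5.png

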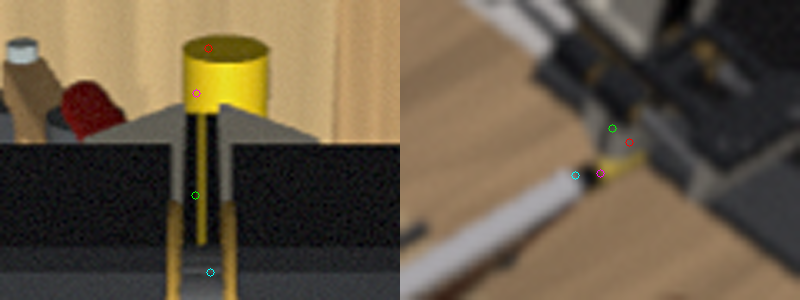

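The markers show the finger stubs end at about knob height. There is no finger visible below the peg, although the reported TCP should be 12 mm below it. I'll lift clear and measure the real fingertip against the reported TCP by depth, shut and open.

```bash
cat > tip.py <<'E'
from h import *
s=readout.observe(); t=s['position']; print(t.round(4),s['width'])
im=shot('scene'); P=pts(im); hsv=cv2.cvtColor(im['pixels'],cv2.COLOR_BGR2HSV)
k=(abs(P[...,0]-t[0])<.08)&(abs(P[...,1]-t[1])<.025)&(P[...,2]>t[2]-.03)&(P[...,2]<t[2]+.12)&(hsv[...,1]<110)
q=P[k]-t
for a in np.arange(-.03,.12,.01):
    r=q[(q[:,2]>=a)&(q[:,2]<a+.01)]
    if len(r): print(round(a,3),len(r),'x',r[:,0].min().round(3),r[:,0].max().round(3),'y',r[:,1].min().round(3),r[:,1].max().round(3))
E
python3 -m creep '[[0,0,-0.6,0,0],[0,0.3,-0.8,0,0],[0,0.5,-0.8,0,0],[0,0.3,-0.5,0,0],[0,0,0,0,0],[0,0,0,0,0]]' && python3 tip.py; python3 -m creep '[[0,0,0,0,0.6],[0,0,0,0,0.6],[0,0,0,0,0.6]]' && python3 tip.py
```

```text
clock: 18.85
position: [0.6347, 0.2757, 0.314]
ee_rot: [-2.26, -2.181, 0.002]
force: [-0.6, 0.5, 0.0]
width: 0.004
gripper_force: 0.0
[0.6347 0.2757 0.314 ] 0.003751979705610798
0.03 10 x -0.014 0.01 y -0.015 -0.008
0.04 26 x -0.018 0.018 y -0.015 0.004
0.05 27 x -0.016 0.02 y -0.014 0.005
0.06 23 x -0.016 0.021 y -0.014 0.003
0.07 4 x -0.015 0.02 y -0.014 -0.01
0.09 9 x -0.079 0.033 y -0.023 0.024
0.1 25 x -0.079 0.049 y -0.021 0.023
0.11 52 x -0.077 0.054 y -0.025 0.025
clock: 19.27
position: [0.6351, 0.2758, 0.315]
ee_rot: [-2.26, -2.182, 0.0]
force: [0.0, 0.3, 0.2]
width: 0.281
gripper_force: 0.0
[0.6351 0.2758 0.315 ] 0.28100683507660823
0.02 2 x -0.013 0.017 y -0.011 0.006
0.03 18 x -0.021 0.024 y -0.014 0.006
0.04 30 x -0.027 0.032 y -0.014 0.007
0.05 33 x -0.028 0.031 y -0.014 0.007
0.06 34 x -0.03 0.033 y -0.018 0.004
0.07 17 x -0.026 0.033 y -0.013 0.01
0.08 7 x -0.025 -0.013 y -0.012 0.006
0.09 14 x -0.079 0.044 y -0.023 0.001
0.1 19 x -0.08 0.046 y -0.024 0.022
0.11 62 x -0.074 0.051 y -0.025 0.023
```

The real fingertip is about 30 mm above the reported TCP, and the body is offset by the same amount. That explains the miss. I'll work 30 mm lower.

```bash
sed -i 's/.568,.277,.208/.568,.277,.180/' k.py; python3 -m creep '[[0.08,0,0.5,0,0],[0,0,0.8,0,0],[0,0,0.8,0,0],[0,0,0.7,0,0],[0,0,0.4,0,0],[0,0,0.2,0,0],[0,0,0,0,0]]' && python3 k.py; python3 -m creep '[[0,-0.2,0,0,0],[0,-0.2,0,0,0],[0,-0.2,0,0,0],[0,-0.2,0,0,0],[0,-0.2,0,0,0],[0,0,0,0,0]]' && python3 k.py
```

```text
clock: 20.2
position: [0.6355, 0.2789, 0.1793]
ee_rot: [2.26, 2.182, 0.0]
force: [-0.8, -0.6, -0.1]
width: 0.005
gripper_force: 0.0
pos [0.6355 0.2789 0.1793] tool y ang -2.04 tilt [ 0. -0. -1.] units [-0.11 -1.69 -0.02] F [-0.8 -0.6 -0.1] w 0.005 g 0.0 t 20.2
knob 179 [0.5962 0.2936 0.2263]
clock: 21.0
position: [0.5946, 0.2807, 0.1791]
ee_rot: [-2.259, -2.182, 0.0]
force: [0.7, 0.3, -0.0]
width: 0.008
gripper_force: 0.0
pos [0.5946 0.2807 0.1791] tool y ang -2.0 tilt [-0.001  0.    -1.   ] units [-0.12 -0.66 -0.02] F [ 0.7  0.3 -0. ] w 0.008 g 0.0 t 21.0
knob 38 [0.5704 0.2945 0.2277]
```

The knob is moving (x = 0.570). I'll keep pushing past vertical.

```bash
python3 -m creep '[[0,-0.2,0,0,0],[0,-0.2,0,0,0],[0,-0.2,0,0,0],[0,-0.2,0,0,0],[0,-0.2,0,0,0],[0,-0.1,0,0,0],[0,0,0,0,0],[0,0,0,0,0]]' && python3 k.py
python3 - <<'E'
from h import *
for n in ['scene','top']:
    w=shot(n); P=pts(w); hsv=cv2.cvtColor(w['pixels'],cv2.COLOR_BGR2HSV)
    k=(hsv[...,0]>22)&(hsv[...,0]<35)&(hsv[...,1]>150)&(P[...,1]>.22)&(P[...,1]<.32)&(P[...,2]>.03)&(P[...,0]>.35)
    q=P[k]; print(n,len(q),np.median(q,0).round(3) if len(q) else '')
E
```

```text
clock: 22.05
position: [0.5517, 0.2819, 0.1792]
ee_rot: [2.26, 2.182, 0.0]
force: [0.7, 1.2, 0.2]
width: 0.006
gripper_force: 0.0
pos [0.5517 0.2819 0.1792] tool y ang -2.04 tilt [ 0.  0. -1.] units [-0.11  0.41 -0.02] F [0.7 1.2 0.2] w 0.006 g 0.0 t 22.05
knob 972 [0.4739 0.2854 0.1709]
scene 16 [0.471 0.281 0.151]
top 22 [0.467 0.266 0.133]
```

The kickstand is falling forward (knob z 0.17, 0.15, 0.13). I'll rise and move above the rail's middle, opening the gripper.

```bash
python3 -m creep '[[0,0.1,-0.6,0,0],[0,0.1,-0.9,0,0],[0,0,-0.9,0,0],[0,0,-0.9,0,0.3],[-0.5,0.1,-0.2,0,0.6],[-0.8,0.2,0,0,0.6],[-0.8,0.2,0,0,0.6],[-0.6,0.15,0,0,0.6],[-0.4,0,0,0,0.6],[0,0,0,0,0.6],[0,0,0,0,0.6]]'
python3 - <<'E'
from h import *
rel([.5967,.1556,.201])
for n in ['wrist','top','scene']:
    w=shot(n); P=pts(w); px=w['pixels'].astype(int); hsv=cv2.cvtColor(w['pixels'],cv2.COLOR_BGR2HSV)
    k=(hsv[...,1]<60)&(P[...,2]>.235)&(P[...,2]<.268)&(abs(P[...,0]-.58)<.08)&(P[...,1]>.05)&(P[...,1]<.25); q=P[k]
    if len(q)>20: print(n,len(q),'rail',np.median(q,0).round(4),q[:,1].min().round(3),q[:,1].max().round(3),np.polyfit(q[:,1]-.156,q[:,0],1).round(4))
    k=(hsv[...,0]>22)&(hsv[...,0]<35)&(hsv[...,1]>150)&(P[...,1]>.22)&(P[...,1]<.32)&(P[...,2]>.03)&(P[...,0]>.35)&(P[...,2]<.25)
    q=P[k]; print(n,'knob',len(q),np.median(q,0).round(3) if len(q) else '')
E
python3 tip.py
```

```text
clock: 23.58
position: [0.5809, 0.1582, 0.3189]
ee_rot: [-2.258, -2.183, -0.0]
force: [0.0, -0.7, 0.1]
width: 0.602
gripper_force: 0.0
pos [0.5809 0.1582 0.3189] tool y ang -1.94 tilt [-0.  0. -1.] units [-0.05  0.4   2.95] F [ 0.  -0.7  0.1] w 0.602 g 0.0 t 23.575
wrist 3872 rail [0.5996 0.1712 0.2589] 0.088 0.233 [0.0346 0.5993]
wrist knob 470 [0.48  0.277 0.101]
top 105 rail [0.595  0.1123 0.2569] 0.08 0.146 [0.0083 0.5955]
top knob 0 
scene 230 rail [0.6035 0.1453 0.2566] 0.076 0.231 [0.042  0.6033]
scene knob 15 [0.483 0.272 0.098]
[0.5809 0.1581 0.3189] 0.6011676470319909
0.03 20 x -0.037 0.04 y -0.014 0.011
0.04 29 x -0.044 0.046 y -0.014 0.008
0.05 31 x -0.039 0.047 y -0.014 0.0
0.06 23 x -0.042 0.047 y -0.015 0.009
0.07 16 x -0.045 0.047 y -0.014 0.007
0.08 4 x -0.032 -0.029 y -0.005 0.003
0.09 7 x -0.079 -0.028 y -0.023 -0.006
0.1 9 x -0.078 0.017 y -0.024 0.024
0.11 54 x -0.079 0.054 y -0.025 0.021
```

```bash
python3 -m creep '[[0,0.2,0,0,0.6],[0,0.23,0.3,0,0.6],[0,0,0.6,0,0.6],[0,0,0.7,0,0.6],[0,0,0.7,0,0.6],[0,0,0.4,0,0.6],[0,0,0.25,0,0.6],[0,0,0,0,0.2],[0,0,0,0,0],[0,0,0,0,0],[0,0,0,0,0],[0,0,0,0,0]]' 25 && python3 -c "
from h import *
rel([.598,.157,.201])"
```

```text
clock: 25.28
position: [0.5989, 0.1562, 0.2015]
ee_rot: [2.26, 2.181, 0.002]
force: [2.9, -0.8, 0.1]
width: 0.189
gripper_force: 25.0
pos [0.5989 0.1562 0.2015] tool y ang -2.03 tilt [ 0.002  0.    -1.   ] units [ 0.02 -0.02  0.01] F [ 2.9 -0.8  0.1] w 0.189 g 25.00010222196579 t 25.275
```

```bash
python3 -m creep '[[0,-0.245,-0.08,0,0],[0,-0.245,-0.07,0,0],[0,-0.245,-0.055,0,0],[0,-0.245,-0.04,0,0],[0,-0.245,-0.03,0,0],[0,-0.245,-0.02,0,0],[0,-0.15,0,0,0],[0,0,0,0,0],[0,0,0,0,0]]' 25
cat > c.py <<'E'
from h import *
rel([.5295,.157,.214])
w=shot('wrist'); P=pts(w); hsv=cv2.cvtColor(w['pixels'],cv2.COLOR_BGR2HSV)
k=(hsv[...,0]>22)&(hsv[...,0]<35)&(hsv[...,1]>150)&(P[...,1]>.25)&(P[...,1]<.32)&(P[...,2]<.25)&(P[...,2]>.03); q=P[k]; print('knob',len(q),np.median(q,0).round(4) if len(q) else '')
E
python3 c.py
```

```text
clock: 26.4
position: [0.5333, 0.1586, 0.2133]
ee_rot: [2.26, 2.182, 0.001]
force: [2.9, 0.7, 5.6]
width: 0.186
gripper_force: 25.0
pos [0.5333 0.1586 0.2133] tool y ang -2.02 tilt [ 0.  0. -1.] units [-0.04 -0.09 -0.02] F [2.9 0.7 5.6] w 0.186 g 24.99995470046997 t 26.4
knob 755 [0.472  0.2773 0.0803]
```

```bash
python3 -m creep '[[0,-0.06,0,0,0],[0,-0.05,0,0,0],[0,0,0,0,0],[0,0,0,0,0],[0,0,0,0,0]]' 25 && python3 c.py
python3 - <<'E'
from h import *
b=shot('scene')['pixels'][110:260,200:400]; a=shot('top')['pixels'][150:262,150:300]
cv2.imwrite('pics/end.png',np.hstack([cv2.resize(b,(400,300),interpolation=cv2.INTER_CUBIC),cv2.resize(a,(400,300),interpolation=cv2.INTER_CUBIC)]))
E
```

```text
clock: 27.08
position: [0.5292, 0.1587, 0.2132]
ee_rot: [2.26, 2.182, 0.001]
force: [4.5, 1.6, 5.5]
width: 0.185
gripper_force: 25.0
pos [0.5292 0.1587 0.2132] tool y ang -2.02 tilt [ 0.001  0.    -1.   ] units [-0.04  0.01 -0.02] F [4.5 1.6 5.5] w 0.185 g 25.000110268592834 t 27.075
knob 757 [0.4709 0.2773 0.0797]
```

View pics/end.png

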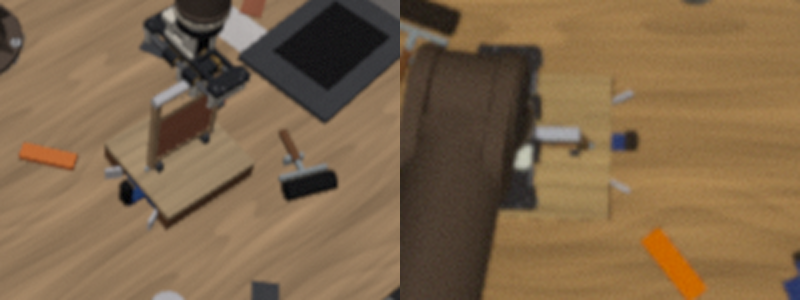

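The picture shows the frame upright in the gripper at left (185,95). The tray handle is tight against the mouth at right (622,141) and the roller is untouched. Knob height (73 mm against 72 mm expected) and rail position both match frame ≈ 0 with the foot seated. I'm handing it in.

```bash
python3 -c "
from cell import sign_off
print(sign_off())"
```

```text
the job is handed in; nothing more can be done
None
```

I handed the job in with the tray and its bars fully home, the kickstand down with its foot measured in its seat, and the gripper holding the frame upright; sign-off returned no verdict.

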